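# Shut and latch the little display case

## Task

Close up the small wooden display case: press its clear lid down until it snaps shut, then turn the orange latch handle clockwise, over its cam, until it drops into the notch at the end of its travel and points straight up the slope. Leave the things standing round the case where they are.

Things in the scene. Friction and masses are not known exactly. Their poses are not given: they have to be found in the camera images.
- case: Fixed wooden display case with a small bus inside, 115 deep, 120 wide; its sloping front faces about to the robot's left (+y). Origin: on the table, middle of the front lower edge; case x to its back, y to the side, z up. Front wall 40 high; from its top edge (x=0, z=40) the face slopes up and back at 30 degrees, for 125. Below: u = up the slope from that edge, n = out from the face, square to it.
- face_edge (a point): Middle of the face's lower edge, where u, y, n are all 0: in the case frame at (0, 0, 40). Its frame is the case's (not tilted). u runs along (0.866, 0, 0.5) and n along (-0.5, 0, 0.866) of the case frame: n leans 30 degrees from vertical towards the front.
- lamp_bar (a point): Middle of the front lower edge of the aluminium lamp bar that hangs over the latch: in the case frame at (74.5, 0, 267); the bar is 40 deep, 120 wide, with two 10 mm posts at the back corners. Its lamp strip reaches down to z=265. It bars a vertical tool from the handle: come in along n, tilted about 30 degrees.
- lid (a joint): Clear lid with thin metal frame, 56 (u) x 106 (y) x 5 thick, hinged along its lower edge at u=4, n=0. Rad: 0 shut (top face at n=5, upper edge at u=60), grows as the upper edge rises. Starts ajar at 0.22 to 0.40; hinge friction keeps it where left. From about 0.17 on a spring catch resists, up to about 10 N on the blue pad, then snaps and holds it at 0 on a firm stop.
- lid_pad (a point): Centre of the top of the blue press pad, a disc 16 across and 3 high in the middle of the lid, 36 from the lid's hinge line. With the lid shut it is at u=40, y=0, n=8. Frame: turns with the lid; its z is square to the lid.
- latch_axis (a point): Point of the wooden rail's surface on the handle's turning axis: u=85, y=0, n=0. The axis runs along n. Frame: the case's (not tilted). A steel plate 4 thick lies on the rail here, u 60 to 117, y -35 to 35.
- handle (a joint): Orange latch handle's turn about n, in rad. At 0 its long end points along case +y (left, as seen facing the slope); grows clockwise seen so; at the stop, 1.48, the long end points straight up the slope. Starts at 0 to 0.25. Takes about 0.2 N m to turn; past the crest the spring helps it on. When latched its short end lies over the lid's upper edge; with the lid ajar it strikes the lid.
- handle_grip (a point): On the axis, mid-wing, where the handle is gripped; n=42 at lift 0. Frame turns with the handle: y along the wing to the long end, z along n. Handle: a bar 12 wide, 31 to the short end, 48 to the long end, n=15 to 23, and on it the upright wing, centred on the axis, 44 long (along the bar), 12 thick, n=23 to 55 (all at lift 0).
- latch_lift (a joint): How far the handle has moved out along n, in m; 0 at the start. A spring of about 7 N presses it in. Over the turn the cam makes it follow: 0 up to 0.3 rad, evenly up to +0.006 at 0.8, so to 0.95, down to -0.003 at about 1.3, and the notch at -0.003 lasts to the stop. It may also be lifted by hand, up to +0.02.
- cam_crest (a point): Highest point of the curved brass cam rim, n=17. The rim is 6 wide and runs round the axis at radius 26, on its upper left side, from left to straight up the slope. Frame: the case's.
- paint_jar: Small grey paint jar with a white cap, 30 across, 34 high, loose on the table before the case's sloping front. Origin: centre of its underside.
- rail_rubber: Blue and brown track cleaning block, 27x62x19, loose on the table behind the case. Origin: centre of its underside.
- gear_oil: Small bottle with a red spout, 22 across, 55 high, loose on the table farther from the case's front. Origin: centre of its underside.
- screwdriver_red: Red screwdriver, 141 long, 17 thick, lying on the table farther left. Origin: centre of its underside.

How it is judged:
On the way, in this order (a step that is already met when the one before it is completed fails the run):
1. the lid is snapped shut while the handle is still on the open side of the cam (value of joint lid below 0.05 rad and value of joint handle below 0.6 rad), for 0.2 s.
2. the handle has dropped into the notch, with the lid shut (value of joint lid below 0.05 rad and value of joint handle above 1.28 rad and value of joint latch_lift below -0.0015 m), for 0.2 s.
At the end, for the whole second after the job is handed in: The lid is shut (within 0.05 rad), the handle stands at the end of its travel (more than 1.28 rad) and has dropped into the notch (lift below -1.5 mm), at rest and released (all of step 2 and velocity of joint handle between -0.05 and 0.05 rad/s); the robot touches nothing.
It fails at once if a thing standing round the case is shifted by more than 30 mm (distance of any of paint_jar, rail_rubber, gear_oil, screwdriver_red from where it was at the start of the episode above 0.03 m).
It also fails if it takes over 48 s, if anything falls off the work surface, if the arm or the gripper's body presses on something with over 40 N, if the wrist force passes 120 N, or if a joint passes its speed limit or range.

## Robot

A 7-joint arm with a two-finger parallel gripper is mounted at the origin on a cart in front of the work surface, level with it; the furniture and walls round the work are solid. World frame = base frame: x ahead of the robot, y to its left, z up, the work surface at z = 0. Lengths are in m, angles in rad, forces in N, time in s.
With the tool pointing down it reaches from about 0.425 to 0.825 m from the base axis. Payload 3.6 kg.
Tool frame: the origin (TCP) lies where the fingers leave the gripper's body, on its centre line; the fingertips stand 73 mm ahead of it and the grasp point (between the pads) lies 54 mm ahead of it; x points along the fingers, y is the direction in which the jaws open and shut, and the axes are right-handed (so a half turn about x gives the same grasp; the last joint's range is limited). The gripper opens to 85 mm and grips with 20 to 120 N. Pads are 22 mm wide; open, the fingers measure 114 mm over their backs; the gripper's body (76 mm by 85 mm) begins 54 mm behind the grasp point. The pads swing forward as they close: fully open they stand 13 mm farther back than shut.
Start: joints at [1.206, 0.615, -0.013, 1.423, 0.008, 1.103, -0.04], TCP at [0.216, -0.613, 0.304] pointing down, gripper open.
Joint ranges: [-3.12, 3.12], [-0.3, 2.06], [-1.34, 1.32], [0.26, 2.42], [-1.36, 4.5], [0.01, 1.98], [-2.84, 2.84]. Speed limits (rad/s): [2.79, 2.79, 3.14, 3.14, 3.14, 3.14, 3.14].

## Interface

Orientations are given as a unit quaternion [x, y, z, w].
In Python, from station import arm, snapshot, camera_info, ticket gives the robot as it stands. Calls block until the motion is done:
- arm.movep(position, orientation): joint-space move of the TCP to a pose.
- arm.line_to(position, velocity=0.15, ori=None): straight line of the TCP; ori=None keeps the orientation; velocity is the mean speed in m/s.
- arm.move_j(angles): joint-space move.
- arm.move_gripper(opening, effort=None): opening from 0.0 (shut) to 1.0 (fully open); effort is the grip in N (None keeps the last); returns when the fingers have stopped.
- arm.pause(seconds).
- arm.ik(position, orientation): joint angles nearest the present ones, or None.
- snapshot(name): name is "scene" or "top"; returns the picture (384x512x3 uint8, blue, green, red); there is no depth.
- camera_info(name): a dict with "fx", "fy", "cx", "cy" (pixels), "R" (3x3) and "t" (3): a world point X has camera coordinates R X + t. Camera axes: x right, y down, z forward; pixel columns grow to the right and rows downward; lengths in m; the calibration is good to about 2 mm. A picture is of the moment at which its call begins. camera_info takes no time and is no camera call.
A pose or a line that the arm cannot do raises arm.MotionError and nothing moves.
- ticket.finish_job(): hands the job in, once; it reports no verdict.
Readings, each from a call of its own:
- arm.read_time(): time.
- arm.read_joint_positions(): joint angles.
- arm.read_dq(): joint speeds.
- arm.read_effort(): joint torques, N m.
- arm.read_tool_pos(): TCP position.
- arm.read_eef_rot(): TCP orientation.
- arm.read_ft_force(): force on the tool from outside, world axes, zero at the start.
- arm.read_wrist_torque(): the same for the moment, N m.
- arm.read_opening(): opening from 0.0 (shut) to 1.0 (fully open).
Only numpy, scipy, OpenCV 4.12 (cv2) and the standard library are available. Lean on these libraries where they do the work, as an engineer would, in place of code of your own. Each camera call takes 0.05 s, during which the arm holds its last target. There are 200 camera calls.

## Working session

There is one attempt and no reset: what is moved stays moved. The work goes in short steps, each a Python script; the robot and the scene stay as the last script left them, time stands still between calls to the robot, and variables do not carry over. Pictures are saved under pics/ and viewed, about 8 in all and at most 12, crops included, and the job is handed in when it is done.

```bash
mkdir -p pics; ls; python3 - <<'E'
from station import arm, snapshot, camera_info
import cv2,numpy as np
for n in("scene","top"):
    cv2.imwrite(f"pics/{n}0.png",snapshot(n)); c=camera_info(n); print(n,c)
a=cv2.imread("pics/scene0.png");b=cv2.imread("pics/top0.png")
print(arm.read_tool_pos(),arm.read_eef_rot(),arm.read_time())
E
```

```text
pics
scene {'fx': 450.00656215096865, 'fy': 450.00656215096865, 'cx': 258.122450227242, 'cy': 193.88064508585276, 'R': array([[ 0.89543794, -0.44477788,  0.01906669],
       [-0.21805428, -0.47552641, -0.85224819],
       [ 0.38812786,  0.75897778, -0.5227901 ]]), 't': array([-0.43733402,  0.21928711,  1.28599151])}
top {'fx': 455.35043112219626, 'fy': 455.35043112219626, 'cx': 254.84228326339118, 'cy': 186.1556797491088, 'R': array([[-0.00707007, -0.99989942, -0.01229476],
       [-0.99072635,  0.00867249, -0.13559529],
       [ 0.13568828,  0.01122208, -0.99068802]]), 't': array([-0.06852004,  0.47844669,  1.30435613])}
[ 0.21587    -0.61254894  0.30282433] [-0.69683208 -0.1200649   0.69713094 -0.1183973 ] 0.1
```

View pics/scene0.png

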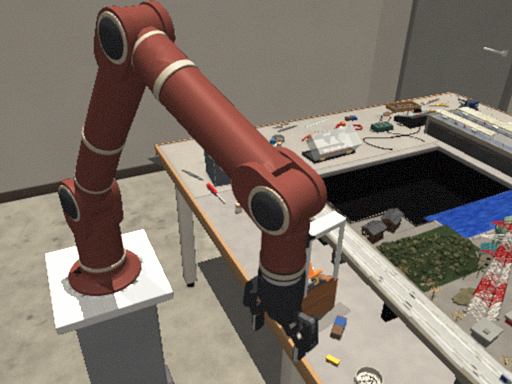

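View pics/top0.png

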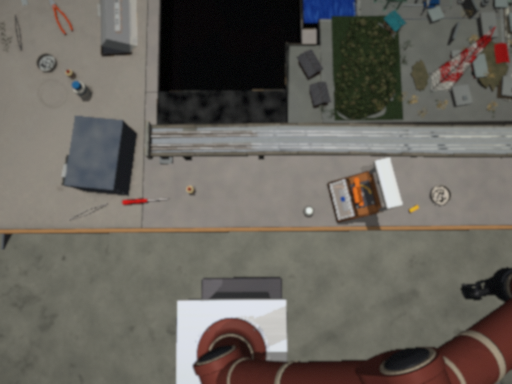

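The scene view shows the arm hiding much of the case. In the top view the case is at about (365,190) px, the lamp bar at (388,183), the jar at (309,211), the oil at (190,190) and the screwdriver at (145,201).

```bash
cat > h.py <<'E'
import numpy as np,cv2
from station import arm, snapshot, camera_info
from scipy.spatial.transform import Rotation as Rot
def ray(n,px):
    c=camera_info(n);d=c["R"].T@np.array([(px[0]-c["cx"])/c["fx"],(px[1]-c["cy"])/c["fy"],1.]);return -c["R"].T@c["t"],d
def onz(n,px,z):
    o,d=ray(n,px);return o+d*(z-o[2])/d[2]
def proj(n,X):
    c=camera_info(n);p=c["R"]@np.asarray(X)+c["t"];return np.array([c["fx"]*p[0]/p[2]+c["cx"],c["fy"]*p[1]/p[2]+c["cy"]])
E
python3 - <<'E'
from h import *
b=cv2.imread("pics/top0.png")
cv2.imwrite("pics/topc.png",cv2.resize(b[150:230,300:410],None,fx=7,fy=7,interpolation=cv2.INTER_CUBIC))
E
```

```text
(no output)
```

View pics/topc.png

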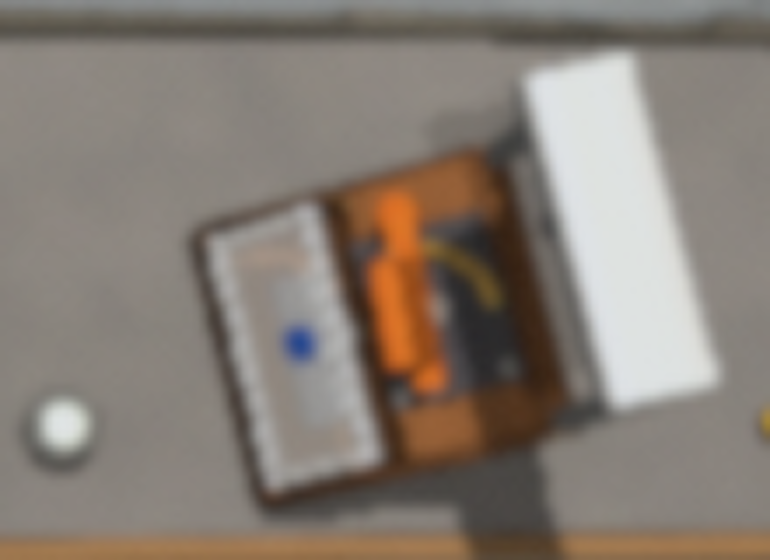

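The crop shows the case's front top edge from (195,237) to (262,500), the pad at (300,344), the wing centre at (400,315), and the bar's white top with front corners (527,75) and (610,408).

```bash
cat >> h.py <<'E'
E
python3 - <<'E'
from h import *
b=cv2.imread("pics/top0.png")
P=lambda x,y:((x+.5)/7-.5+300,(y+.5)/7-.5+150)
f1,f2=onz("top",P(195,237),.04),onz("top",P(262,500),.04)
print("front",f1,f2,np.linalg.norm(f1-f2)); m=(f1+f2)/2
yc=(f1-f2)/np.linalg.norm(f1-f2); print("yaw from front",np.arctan2(yc[1],yc[0]))
for z in(.267,.28,.29):
    g=[onz("top",P(*p),z) for p in((527,75),(610,408),(632,55),(718,382))]
    e=g[0]-g[1];e2=g[2]-g[3]; print("bar",z,np.linalg.norm(e),np.linalg.norm(e2),np.linalg.norm(g[0]-g[2]),np.arctan2(e[1],e[0]),np.arctan2(e2[1],e2[0]),(g[0]+g[1])/2,"centre",sum(g)/4)
xc=np.array([yc[1],-yc[0],0]);print("m",m,"xc",xc)
hsv=cv2.cvtColor(b,cv2.COLOR_BGR2HSV)[150:230,300:410]
bl=cv2.inRange(hsv,(105,120,60),(130,255,255));M=cv2.moments(bl,True);c=(M['m10']/M['m00']+300,M['m01']/M['m00']+150);print("pad px",c,M['m00'])
o,d=ray("top",c)
# intersect with the case coords: list lid angles
for a in(.2,.25,.3,.35,.4):
    r=np.deg2rad(30)+a; X=.004*np.cos(np.pi/6)+.036*np.cos(r)-.008*np.sin(r);Z=.04+.002+.036*np.sin(r)+.008*np.cos(r)
    q=onz("top",c,Z)-m;print("pad lid",a,"pred x",X,"meas x,y",q@xc,q@yc)
# wing top at n=55
og=cv2.inRange(hsv,(5,170,150),(15,255,255));M=cv2.moments(og,True);print("orange",M['m00'],M['m10']/M['m00']+300,M['m01']/M['m00']+150)
for n,p in((.055,(400,318)),):
    X=.085*.866-.5*n;Z=.04+.0425+.866*n;q=onz("top",P(*p),Z)-m;print("wing pred x",X,"meas",q@xc,q@yc)
# handle angle: long end tip (397,195), short end tip (432,388), at n=23 plane
o0=m+xc*0
u=.866*xc+np.array([0,0,.5]);nn=-.5*xc+np.array([0,0,.866]);L=[]
for p in((397,192),(432,390)):
    o,d=ray("top",P(*p));fe=np.array([m[0],m[1],.04])
    t=((.023-(o-fe)@nn))/(d@nn);w=o+d*t-fe;L.append((w@u,w@yc));
print("handle ends u,y",L,"angle",np.arctan2(L[0][0]-L[1][0],L[0][1]-L[1][1]))
print("jar",onz("top",P(62,425),.034))
E
```

```text
front [ 0.48298684 -0.28400124  0.04      ] [ 0.37341932 -0.30839229  0.04      ] 0.11224955787676236
yaw from front 0.21904040901319632
bar 0.267 0.11822126994063678 0.11648228533051512 0.037191491142556085 0.19849342434359002 0.20680960380723198 [ 0.44855917 -0.37817399  0.267     ] centre [ 0.45238736 -0.3966164   0.267     ]
bar 0.28 0.11681031116157757 0.11509208115512015 0.0367476144953145 0.19849342434358985 0.20680960380723207 [ 0.44674483 -0.37470244  0.28      ] centre [ 0.45052733 -0.39292474  0.28      ]
bar 0.29 0.11572495825460899 0.1140226933278932 0.03640617092051328 0.19849342434358969 0.20680960380723212 [ 0.44534918 -0.37203202  0.29      ] centre [ 0.44909654 -0.390085    0.29      ]
m [ 0.42820308 -0.29619677  0.04      ] xc [ 0.21729306 -0.97610641  0.        ]
pad px (342.2857142857143, 198.85714285714286) 7.0
pad lid 0.2 pred x 0.02514681778727206 meas x,y 0.024439624153648157 0.0005146470449204749
pad lid 0.25 pred x 0.023628815516797526 meas x,y 0.024230284579294117 0.00044650554332385117
pad lid 0.3 pred x 0.022060411963148834 meas x,y 0.024036384588215907 0.00038338973451224664
pad lid 0.35 pred x 0.02044552731840132 meas x,y 0.023858408829410076 0.00032545737513759284
pad lid 0.4 pred x 0.018788197953151196 meas x,y 0.023696802149585746 0.0002728532659276985
orange 176.0 356.9431818181818 190.26136363636363
wing pred x 0.04611000000000001 meas 0.05330533374154769 -0.0019009060110232949
handle ends u,y [(np.float64(0.09438943386823842), np.float64(0.04844389115157161)), (np.float64(0.08769523665600049), np.float64(-0.03056643200559939))] angle 0.08452373875870284
jar [ 0.40550743 -0.22753714  0.034     ]
```

```bash
cat >> h.py <<'E'
YAW=.21
YC=np.array([np.cos(YAW),np.sin(YAW),0]);XC=np.array([YC[1],-YC[0],0]);ZC=np.array([0,0,1.])
FE=np.array([.42820,-.29620,.04])+.0055*XC   # face_edge
U=np.cos(np.pi/6)*XC+.5*ZC;N=-.5*XC+np.cos(np.pi/6)*ZC
def pt(u,y,n): return FE+u*U+y*YC+n*N
def ori(q,s=1):
    x=-N;y=s*(np.cos(q)*U-np.sin(q)*YC);return Rot.from_matrix(np.c_[x,y,np.cross(x,y)]).as_quat()
def tool(u,y,n,q,s,ahead): return pt(u,y,n)+ahead*N, ori(q,s)   # point 'ahead' of TCP at (u,y,n)
def padun(a): return .004+.036*np.cos(a)-.008*np.sin(a), .036*np.sin(a)+.008*np.cos(a)
E
python3 - <<'E'
from h import *
np.set_printoptions(precision=2,suppress=True)
p=arm.read_tool_pos();print("up",arm.ik([p[0],p[1],.5],arm.read_eef_rot()))
for s in(1,-1):
    u,n=padun(.6);print(s,"hover",arm.ik(*tool(u,0,n+.06,.1,s,.073)),"press",arm.ik(*tool(.04,0,.008,.1,s,.073)))
    for q in(0,.1,.8,1.5,1.6):print(q,arm.ik(*tool(.085,0,.046,q,s,.054)),arm.ik(*tool(.085,0,.12,q,s,.054)))
E
```

```text
up [ 1.2   0.53 -0.    1.04  0.    1.58 -0.04]
1 hover [-0.22  0.62  0.75  2.24  0.22  0.12 -1.31] press [ 1.06  0.98 -1.15  2.18  1.66  1.3  -2.53]
0 [ 0.01  0.68  0.64  2.14  0.22  0.08 -1.11] [-0.09  0.52  0.65  2.14  0.42  0.26 -1.31]
0.1 [ 0.01  0.68  0.64  2.14  0.17  0.08 -1.16] [-0.1   0.53  0.67  2.14  0.37  0.25 -1.36]
0.8 [-0.02  0.7   0.68  2.14 -0.18  0.08 -1.52] [-0.18  0.57  0.79  2.15  0.03  0.23 -1.73]
1.5 [-0.05  0.72  0.75  2.14 -0.7   0.1  -1.7 ] [-0.25  0.62  0.94  2.15 -0.41  0.25 -1.99]
1.6 [-0.06  0.72  0.76  2.14 -0.77  0.1  -1.73] [-0.26  0.63  0.96  2.15 -0.46  0.25 -2.03]
-1 hover [ 0.45  0.52 -0.24  2.22  1.34  0.6   0.72] press [ 0.4   0.66 -0.03  2.2   1.62  0.45  0.5 ]
0 [ 0.57  0.6  -0.21  2.12  1.42  0.54  0.89] [ 0.62  0.47 -0.36  2.12  1.2   0.66  1.08]
0.1 [ 0.55  0.6  -0.17  2.12  1.42  0.52  0.8 ] [ 0.6   0.47 -0.33  2.12  1.19  0.65  0.98]
0.8 [0.28 0.61 0.22 2.13 1.28 0.3  0.2 ] [ 0.41  0.45 -0.07  2.13  1.1   0.53  0.37]
1.5 [ 0.12  0.64  0.46  2.14  1.03  0.16 -0.27] [ 0.21  0.46  0.21  2.14  0.96  0.42 -0.2 ]
1.6 [ 0.11  0.64  0.48  2.14  0.99  0.15 -0.33] [ 0.19  0.46  0.24  2.14  0.94  0.4  -0.28]
```

```bash
python3 - <<'E'
from h import *
np.set_printoptions(precision=3,suppress=True)
p=arm.read_tool_pos();arm.movep([p[0],p[1],.5],arm.read_eef_rot())
u,n=padun(.6)
for ex in (.3,.25,.2,.15):
    a=tool(u,0,n+ex,.1,-1,.073);j=arm.ik(*a);print(ex,a[0],j)
    if j is not None: break
arm.movep(*a);arm.move_gripper(0.)
print(arm.read_tool_pos(),arm.read_joint_positions(),arm.read_time(),arm.read_opening(),arm.read_ft_force())
im=snapshot("scene");cv2.imwrite("pics/s1.png",im);cv2.imwrite("pics/t1.png",snapshot("top"))
c=proj("scene",pt(.06,0,.02)).astype(int);x,y=c[0]-64,c[1]-48;print("crop",x,y)
cv2.imwrite("pics/s1c.png",cv2.resize(im[max(y,0):y+96,x:x+128],None,fx=6,fy=6,interpolation=cv2.INTER_CUBIC))
E
```

```text
0.3 [ 0.393 -0.131  0.401] [ 0.538  0.13  -0.622  2.027  0.7    1.053  1.233]
[ 0.393 -0.131  0.401] [ 0.538  0.13  -0.622  2.027  0.7    1.053  1.233] 3.4833 0.004419833537937643 [-0.999  1.058  0.445]
crop 236 228
```

View pics/s1c.png

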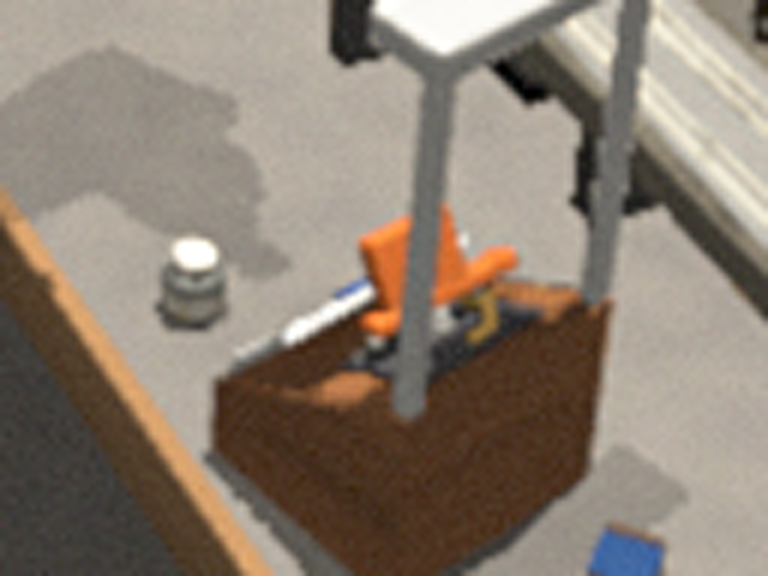

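The lid is ajar, with its near edge running from (240,360) to (370,290). The wing's top edge spans (362,240) to (445,205), the long end's tip is at (515,257), and the front edge's near corner is at (216,383). I'll compare these with the model's projections.

```bash
python3 - <<'E'
from h import *
np.set_printoptions(precision=1,suppress=True)
C=lambda X:(proj("scene",X)-np.array([236,228])+.5)*6-.5
q=.085
w=lambda l,t,n:FE+.085*U+n*N+l*(np.cos(q)*YC+np.sin(q)*U)+t*(np.cos(q)*U-np.sin(q)*YC)
print("wing top short end corners (seen 362,240 ; )",C(w(-.022,.006,.055)),C(w(-.022,-.006,.055)))
print("wing top long end (445,205)",C(w(.022,.006,.055)),C(w(.022,-.006,.055)))
print("long tip (515,257)",C(w(.048,.006,.023)),C(w(.048,-.006,.023)))
print("front edge corner (216,383)",C(pt(0,-.06,0)))
print("back top corner far (608,305)",C(pt(.125,.06,0)))
print("bar back-low near corner? (437,70)",C(FE+XC*.1145-YC*.06+ZC*(.267-.04)))
P=lambda x,y:((x+.5)/7-.5+300,(y+.5)/7-.5+150)
S=lambda x,y:((x+.5)/6-.5+236,(y+.5)/6-.5+228)
def tri(a,b):
    o1,d1=ray("top",a);o2,d2=ray("scene",b);A=np.c_[d1,-d2];t=np.linalg.lstsq(A,o2-o1,rcond=None)[0]
    x,y=o1+d1*t[0],o2+d2*t[1];m=(x+y)/2-FE;return np.array([m@U,m@YC,m@N,np.linalg.norm(x-y)])*1e3
print("tri tip u,y,n,gap",tri(P(400,192),S(515,255)))
print("tri front corner",tri(P(262,500),S(218,383)))
print("pad top-lid angle check: lid upper corner near",tri(P(378,462),S(370,290)))
for a in(.2,.3,.4):
    print(a,C(pt(.004+.056*np.cos(a)-.005*np.sin(a),-.053,.056*np.sin(a)+.005*np.cos(a))))
E
```

```text
wing top short end corners (seen 362,240 ; ) [371.5 246.1] [355.4 243. ]
wing top long end (445,205) [454.1 204.7] [437.5 202. ]
long tip (515,257) [522.5 251.1] [505.5 248. ]
front edge corner (216,383) [216. 383.]
back top corner far (608,305) [606.8 295.4]
bar back-low near corner? (437,70) [441.   97.4]
tri tip u,y,n,gap [88.3 48.9 20.   1.2]
tri front corner [ -6.1 -55.8  -2.8   0.6]
pad top-lid angle check: lid upper corner near [ 71.2 -38.8  39.   36.3]
0.2 [297.4 356.8]
0.3 [291.1 344.6]
0.4 [284.2 332.7]
```

The model fits both views to about 1–2 px, so I'll press the lid now.

```bash
python3 - <<'E'
from h import *
np.set_printoptions(precision=2,suppress=True)
f0=arm.read_ft_force()
u,n=padun(.55);arm.line_to(tool(u,0,n+.02,.1,-1,.073)[0],.2)
f0=arm.read_ft_force()
for a in list(np.arange(.5,.05,-.07))+[.0,-.05,-.1,-.15,-.2]:
    u,n=padun(a)
    arm.line_to(tool(u,0,n,.1,-1,.073)[0],.05)
    f=arm.read_ft_force()-f0;e=arm.read_tool_pos()-tool(u,0,n,.1,-1,.073)[0]
    print(round(a,2),"Fn %.1f Fu %.1f Fy %.1f"%(f@N,f@U,f@YC),"en mm %.1f"%(e@N*1e3))
    if f@N>18: break
arm.pause(.2)
print(arm.read_time())
u,n=padun(.4);arm.line_to(tool(u,0,n+.1,.1,-1,.073)[0],.2)
im=snapshot("scene");cv2.imwrite("pics/s2.png",im);t=snapshot("top");cv2.imwrite("pics/t2.png",t)
k=lambda i:cv2.resize(i,None,fx=4,fy=4,interpolation=cv2.INTER_CUBIC)
cv2.imwrite("pics/c2.png",np.hstack([k(im[240:330,255:345]),k(t[150:240,310:400])]))
E
```

```text
0.5 Fn 0.4 Fu 0.4 Fy -0.5 en mm -0.1
0.43 Fn -0.2 Fu 0.7 Fy -0.4 en mm 0.1
0.36 Fn 0.9 Fu -0.0 Fy -0.2 en mm -0.1
0.29 Fn -0.3 Fu -0.6 Fy -0.9 en mm -0.2
0.22 Fn 1.2 Fu 0.4 Fy -0.5 en mm 0.1
0.15 Fn -0.2 Fu 0.9 Fy -0.7 en mm -0.2
0.08 Fn 1.0 Fu 0.6 Fy -1.4 en mm -0.3
0.0 Fn 7.9 Fu 1.3 Fy -1.8 en mm 0.8
-0.05 Fn 20.2 Fu 1.1 Fy -4.4 en mm 2.2
7.9167
```

View pics/c2.png

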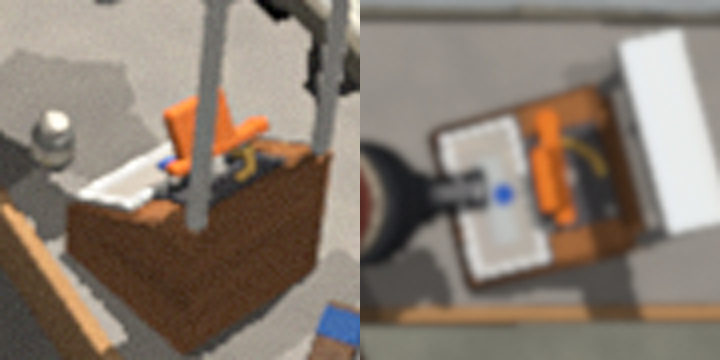

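The lid now lies flush. The pad stopped at n≈8.4 mm under 20 N, against 8 mm when shut. Next I'll grip the handle.

```bash
python3 - <<'E'
from h import *
np.set_printoptions(precision=2,suppress=True)
print("pad px shut pred",proj("top",pt(.04,0,.008)),"seen ~",(345.6,198.6))
q=.1
a=tool(.085,0,.13,q,-1,.054);arm.line_to(a[0],.2,ori=a[1])
arm.move_gripper(.5)
f0=arm.read_ft_force()
arm.line_to(tool(.085,0,.046,q,-1,.054)[0],.12)
f=arm.read_ft_force()-f0;print("in",f@U,f@YC,f@N,arm.read_tool_pos()-tool(.085,0,.046,q,-1,.054)[0])
np.save("f0.npy",f0)
arm.move_gripper(0.,20)
f=arm.read_ft_force()-f0;T=arm.read_wrist_torque();print("gripped",f@U,f@YC,f@N,T@N,arm.read_opening(),arm.read_time())
d=np.zeros(3)
for i in range(4):
    f=arm.read_ft_force()-f0;d+=6e-5*(f-(f@N)*N)
    arm.line_to(tool(.085,0,.046,q,-1,.054)[0]+d,.05)
    print(f@U,f@YC,f@N,d@U*1e3,d@YC*1e3,arm.read_wrist_torque()@N)
np.save("d.npy",d);print(arm.read_time())
im=snapshot("scene");t=snapshot("top")
k=lambda i:cv2.resize(i,None,fx=4,fy=4,interpolation=cv2.INTER_CUBIC)
cv2.imwrite("pics/c3.png",np.hstack([k(im[240:330,255:345]),k(t[150:240,310:400])]))
E
```

```text
pad px shut pred [346.05 198.41] seen ~ (345.6, 198.6)
in -0.5062297832070844 0.1519159985497569 -0.39210321180151486 [0. 0. 0.]
gripped -3.5616163552332836 0.31840486843252314 3.483590476298847 0.09889181457011241 0.13749460452062848 10.8583
-3.5616163552332836 0.31840486843252314 3.483590476298847 -0.21369698131399703 0.019104292105951392 0.09413978040123284
-3.9787403581943357 -0.35477614280228925 3.3937500701406496 -0.4524214028056572 -0.002182276462185968 0.09336386325805965
-3.560253099960853 1.148844135828721 3.9056611730784323 -0.6660365888033084 0.0667483716875373 0.08097671936686694
-2.801652148041269 -0.026003226348412806 4.05628993216462 -0.8341357176857844 0.06518817810663254 0.1619951375544674
11.8583
```

View pics/c3.png

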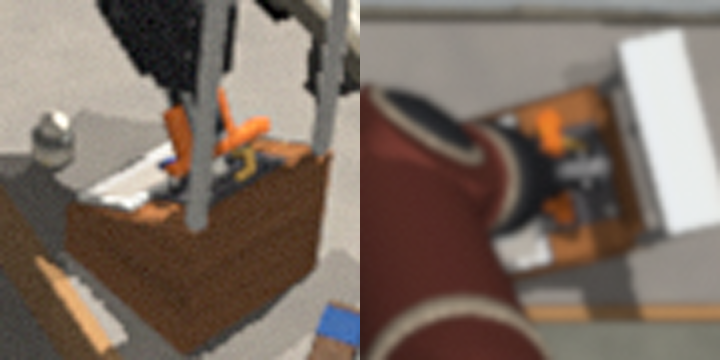

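The fingers are on the wing: the opening reads 11.7 mm for a 12 mm wing. The pad also sits where a shut lid would put it. I'll turn the handle, following the cam lift and correcting for side force.

```bash
python3 - <<'E'
from h import *
f0=np.load("f0.npy");d=np.load("d.npy")
lift=lambda q:np.interp(q,[.3,.8,.95,1.3],[0,.006,.006,-.003])
for q in np.arange(.18,1.53,.08):
    p,o=tool(.085,0,.046+lift(q),q,-1,.054)
    arm.line_to(p+d,.03,ori=o)
    f=arm.read_ft_force()-f0;tq=arm.read_wrist_torque()@N
    print("q %.2f Fu %.1f Fy %.1f Fn %.1f Tn %.2f t %.2f d %.1f %.1f"%(q,f@U,f@YC,f@N,tq,arm.read_time(),d@U*1e3,d@YC*1e3))
    d+=6e-5*(f-(f@N)*N)
    if np.linalg.norm(f)>40: print("stop");break
np.save("d.npy",d)
im=snapshot("scene");t=snapshot("top")
k=lambda i:cv2.resize(i,None,fx=4,fy=4,interpolation=cv2.INTER_CUBIC)
cv2.imwrite("pics/c4.png",np.hstack([k(im[240:330,255:345]),k(t[150:240,310:400])]))
E
```

```text
q 0.18 Fu -2.1 Fy -0.8 Fn 3.6 Tn -0.02 t 12.21 d -0.8 0.1
q 0.26 Fu -2.9 Fy 0.7 Fn 4.5 Tn 0.09 t 12.46 d -1.0 0.0
q 0.34 Fu -3.4 Fy 0.3 Fn 5.4 Tn 0.29 t 12.71 d -1.1 0.1
q 0.42 Fu -2.1 Fy -0.0 Fn 7.9 Tn -0.01 t 12.96 d -1.3 0.1
q 0.50 Fu -1.9 Fy -0.1 Fn 5.9 Tn 0.22 t 13.21 d -1.5 0.1
q 0.58 Fu -1.9 Fy 0.2 Fn 4.7 Tn 0.25 t 13.46 d -1.6 0.1
q 0.66 Fu -2.1 Fy -0.7 Fn 5.8 Tn 0.21 t 13.71 d -1.7 0.1
q 0.74 Fu -2.5 Fy -0.7 Fn 6.9 Tn 0.09 t 13.96 d -1.8 0.0
q 0.82 Fu -1.7 Fy -0.7 Fn 7.2 Tn -0.08 t 14.21 d -2.0 -0.0
q 0.90 Fu -3.3 Fy 0.7 Fn 6.1 Tn 0.03 t 14.46 d -2.1 -0.1
q 0.98 Fu -2.0 Fy -1.0 Fn 9.7 Tn -0.12 t 14.71 d -2.3 -0.0
q 1.06 Fu -2.1 Fy -1.2 Fn 7.8 Tn -0.60 t 14.96 d -2.4 -0.1
q 1.14 Fu -0.9 Fy 0.3 Fn 1.2 Tn -0.73 t 15.21 d -2.5 -0.1
q 1.22 Fu -0.1 Fy 1.8 Fn 2.5 Tn -0.54 t 15.46 d -2.6 -0.1
q 1.30 Fu 0.0 Fy 0.5 Fn 6.1 Tn -0.18 t 15.71 d -2.6 -0.0
q 1.38 Fu -0.4 Fy -0.4 Fn 6.5 Tn -0.03 t 15.96 d -2.6 0.0
q 1.46 Fu -0.3 Fy -0.5 Fn 6.2 Tn -0.09 t 16.21 d -2.6 -0.0
```

View pics/c4.png

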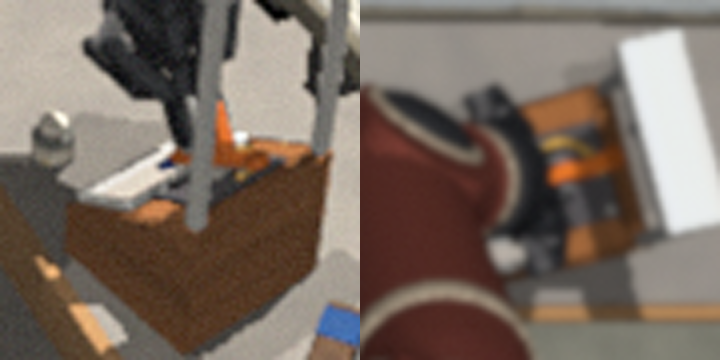

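The handle has gone over the cam and now points up the slope. I'll nudge it to the stop, ease it in, release and check.

```bash
python3 - <<'E'
from h import *
f0=np.load("f0.npy");d=np.load("d.npy")
for q,n in((1.52,.043),(1.56,.0425)):
    p,o=tool(.085,0,n,q,-1,.054);arm.line_to(p+d,.03,ori=o)
    f=arm.read_ft_force()-f0;print(q,f@U,f@YC,f@N,arm.read_wrist_torque()@N)
arm.move_gripper(.4);print(arm.read_opening())
p,o=tool(.085,0,.13,1.56,-1,.054);arm.line_to(p+d,.15)
p,o=tool(.03,0,.24,1.56,-1,.054);arm.line_to(p,.2)
arm.pause(.5);print(arm.read_time(),arm.read_ft_force()-f0)
im=snapshot("scene");t=snapshot("top");cv2.imwrite("pics/s5.png",im);cv2.imwrite("pics/t5.png",t)
k=lambda i:cv2.resize(i,None,fx=4,fy=4,interpolation=cv2.INTER_CUBIC)
cv2.imwrite("pics/c5.png",np.hstack([k(im[240:330,255:345]),k(t[150:240,310:400])]))
for l,n in((.048,.020),(.048,.023),(.048,.029)):
    print("long tip pred",n,proj("top",pt(.085+l,0,n)),proj("scene",pt(.085+l,0,n)))
for n in(.052,.055,.061): print("wing top corners",n,proj("scene",pt(.063,0,n)),proj("scene",pt(.107,0,n)))
E
```

```text
1.52 -0.17074421089831882 0.8345381924502803 5.5829258262586965 0.5201894867020133
1.56 0.37392164591996435 -0.19784988475001866 8.726127892224572 0.9886866128076723
0.4052891695931191
19.15 [-0.31657034 -0.13143462 -1.00084951]
long tip pred 0.02 [376.61504778 190.22313034] [319.67015613 279.66768095]
long tip pred 0.023 [376.31976862 190.22071666] [319.32600665 278.52152989]
long tip pred 0.029 [375.72546728 190.21585869] [318.637013   276.22691416]
wing top corners 0.052 [297.94554594 265.37635345] [309.06390995 266.62480333]
wing top corners 0.055 [297.61083803 264.28023668] [308.72178102 265.49275187]
wing top corners 0.061 [296.94077878 262.08589599] [308.03684365 263.22640053]
```

View pics/c5.png

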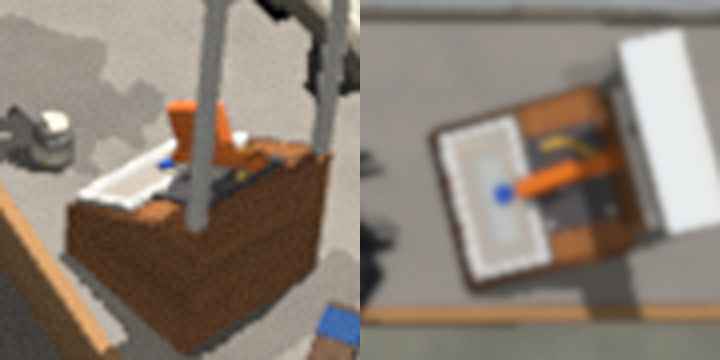

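```bash
python3 - <<'E'
from h import *
d=np.load("d.npy");arm.move_gripper(0.)
def go(n,v,u=.085):
    p,o=tool(u,0,n,1.56,-1,.073);arm.line_to(p+d,v)
go(.085,.15);f0=arm.read_ft_force()
for n in np.arange(.064,.046,-.001):
    go(n,.03);f=(arm.read_ft_force()-f0)@N;t=(arm.read_tool_pos()-.073*N-d-FE)@N*1e3
    if f>1.5: print("n cmd %.1f actual %.2f Fn %.1f"%(n*1e3,t,f))
    if f>12: break
go(.13,.15);go(.22,.2,.03);arm.pause(.3)
print(arm.read_time())
t=snapshot("top");cv2.imwrite("pics/t6.png",t)
o=cv2.inRange(cv2.cvtColor(t,cv2.COLOR_BGR2HSV),(5,190,150),(15,255,255))[150:230,330:385]
ys,xs=np.nonzero(o);v=cv2.fitLine(np.c_[xs,ys].astype(np.float32),cv2.DIST_HUBER,0,.01,.01).ravel();a,b=proj("top",pt(.06,0,.03)),proj("top",pt(.13,0,.03))
print("handle slope px",v[1]/v[0],"pred straight up",(b-a)[1]/(b-a)[0],len(xs))
# neighbours before/after
t0=cv2.imread("pics/top0.png")
for nm,(x,y,w,h) in dict(jar=(300,202,20,20),oil=(182,182,16,16),driver=(118,192,52,16)).items():
    print(nm,cv2.absdiff(t0[y:y+h,x:x+w],t[y:y+h,x:x+w]).mean())
E
```

```text
n cmd 52.0 actual 52.69 Fn 6.4
n cmd 51.0 actual 52.40 Fn 11.6
n cmd 50.0 actual 52.09 Fn 17.1
26.8083
handle slope px -0.39868027 pred straight up -0.258265296214738 53
jar 69.07583333333334
oil 10.115885416666666
driver 9.474358974358974
```

The wing top is at n≈52.4, which puts the lift at about -3 mm, so the handle is in the notch. The jar patch differs, probably because the arm hides it, so I'll clear the arm away and look.

```bash
python3 - <<'E'
from h import *
p,o=tool(.03,0,.30,1.56,-1,.073);
for dx,dz in((-.0,.1),(0,.05),(0,0)):
    try: arm.line_to(p+np.array([0,.12,dz]),.2);break
    except arm.MotionError as e: print(e)
arm.pause(.3);print(arm.read_time(),arm.read_tool_pos())
t=snapshot("top");s=snapshot("scene");t0=cv2.imread("pics/top0.png")
k=lambda i:cv2.resize(i,None,fx=4,fy=4,interpolation=cv2.INTER_CUBIC)
print("jar",cv2.absdiff(t0[202:222,300:320],t[202:222,300:320]).mean())
cv2.imwrite("pics/c7.png",np.hstack([k(s[240:330,255:345]),k(t[150:240,300:400])]))
E
```

```text
28.4667 [ 0.39582079 -0.02493351  0.47770611]
jar 16.725833333333334
```

View pics/c7.png

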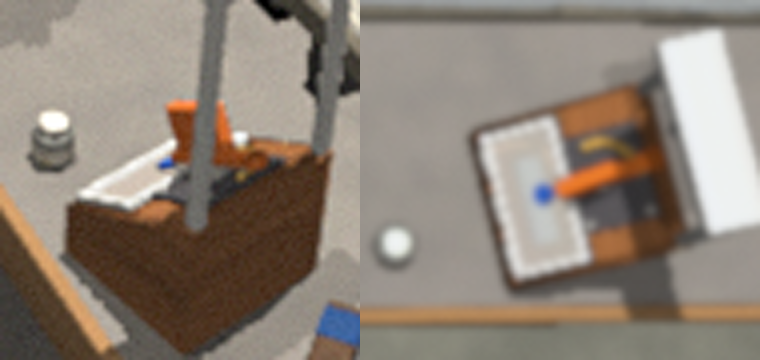

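The jar is at its starting place ((395,243) in the crop, or (308.8,210.6) px against (308.4,210.3) before). The lid is shut, the handle is latched and the arm is clear.

```bash
python3 -c "
from station import ticket;print(ticket.finish_job())"
```

```text
the job is handed in; nothing more can be done
None
```

The case is closed and the job is handed in at about 28.5 s of the 48 s allowed; no verdict is reported. I pressed the lid shut with closed fingertips. I then gripped the latch handle and turned it over the cam to its stop, let go and moved the arm clear.

What the last checks showed:
- **Lid:** the pad stopped at n ≈ 8.4 mm under 20 N (8 mm is shut). In the top view the pad sits within about 0.5 px of where a shut lid puts it.
- **Handle travel:** the wrist torque rose to about 1 N m at the end of the turn, so the handle was against its stop.
- **Notch:** pressing on the wing top found it at n ≈ 52.4 mm. Level would be 55 mm, so the lift is about -2.6 to -3 mm, which means it dropped in.
- **Things round the case:** the jar stands within about 1 px (2–3 mm) of where it started. The patches around the oil bottle and the screwdriver look the same as before. I did not measure the track cleaning block; the arm never went near it.

Two checks disagreed at first:
- **Handle angle:** a colour fit put the handle about 0.13 rad off straight up the slope. About 0.09 of that is expected at the 1.48 rad stop, and the fit used only 53 pixels.
- **Jar picture:** the first before-and-after comparison of the jar was large. That went away once the arm, which had been hiding the jar, was moved.

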